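# Change over the balance, the stirrer and the two bottle seats

## Robot

A 6-joint arm with a two-finger parallel gripper is mounted at the origin on the work surface; the furniture and walls round the work are solid. World frame = base frame: x ahead of the robot, y to its left, z up, the work surface at z = 0. Lengths are in m, angles in degrees, forces in N, time in s.
With the tool pointing down it reaches from about 0.4 to 0.825 m from the base axis. Payload 7 kg.
Tool frame: the origin (TCP) lies on the centre line of the jaws, within the pads' length; the fingertips stand 19 mm ahead of it and the grasp point (between the pads) is the TCP; z points along the fingers, y is the line along which they close (so a half turn about z gives the same grasp; the last joint's range is limited). The gripper opens to 88 mm and grips with 3 to 60 N. Pads are 19 mm wide; open, the fingers measure 130 mm over their backs; the gripper's body (78 mm by 193 mm) begins 47 mm behind the grasp point.
Start: joints at [85.663, 20.546, 0.682, 0, -70.136, -16.507], TCP at [0.24, 0.631, 0.246] pointing down, gripper open.
Joint ranges: [-176.03, 176.03], [-82.01, 121.73], [-58.28, 71.71], [-173.87, 95.51], [-174.79, -0.11], [-173.66, 173.66]. Speed limits (degrees/s): [136.94, 136.94, 172.46, 180, 180, 180].

## Interface

Orientations are given as [roll, pitch, yaw] about the fixed x, y, z axes, in that order (R = Rz(yaw) Ry(pitch) Rx(roll)).
In Python, from plant import get_state, capture, close_job gives the robot as it stands.
- The arm moves only by the tool apply_moves, never from a script. Its argument "targets" is a list of rows, each a list of 7 numbers: the opening, from 0 (shut) to 1 (fully open), then the shift along the tool's x, y, z normalised to -1 to 1, where 1 is 1000 mm, then the turn, a rotation vector about the tool's x, y, z normalised to -1 to 1, where 1 is 90 degrees. In form: [[claw, tx, ty, tz, ax, ay, az], ...]. A call has 1 to 20 rows; each row shifts and turns the commanded pose from where the row before left it, along the tool's axes as they then stand; what a row does not reach is not made up. A row lasts 1/12 s, in which the tool goes at most 41.7 mm and 7.16 degrees, less where a joint would pass 70% of its speed; a pose out of reach is approached as far as the arm can. A call with a number of a shift or a turn outside -1 to 1 is refused whole. A call with a gripper value outside its range is refused whole. The fingers move at their own pace and stop on an object; "newtons" is the grip in N (left out, the last holds). Time passes only in rows, so rows that do not move let the fingers close. It gives the time, the measured TCP pose, the force, the opening and the grip force at its end, in the units of the state.
- get_state(): the state, without advancing time (a new reading comes with each control period).
- capture(name): name is "scene" or "top" or "wrist"; returns a dict with "frame" (400x640x3 uint8, red, green, blue), "range_z" (400x640 float32, m along the optical axis (not along the pixel's ray), 0 where there is no reading), "camera_matrix" (3x3 intrinsics, pixels), "T" (4x4, takes a point from camera to world coordinates). Camera axes: x right, y down, z forward; pixel columns grow to the right and rows downward; lengths in m; the calibration is good to about 2 mm. A picture is of the moment at which its call begins.
- close_job(): hands the job in; it is judged then, once.
The state is a dict: "time_s": time; "joints": joint angles; "qd": joint speeds; "joint_torque": joint torques, N m; "tcp_pos": TCP position; "eef_rot": TCP orientation; "contact_force": force on the tool from outside, world axes, zero at the start; "moment": the same for the moment, N m; "gripper_width": finger opening in m; "gripper_force": force on a finger pad.
Only numpy, scipy, OpenCV 4.12 (cv2) and the standard library are available. Lean on these libraries where they do the work, as an engineer would, in place of code of your own. Each camera call takes 0.05 s, during which the arm holds its last target. There are 200 camera calls.

## Task

Everything on this bench stands one station off: put the culture dish in the middle of the balance pan, stand the white dosing bottle in the middle of the stirrer plate, and put the two brown bottles down into the round seats, the large one in the large grey seat and the small one in the small orange seat. Each place still holds another thing, so park one on a free patch of bench on the way; keep the bottles upright, set them down rather than drop them, and leave the roll of tape and the timer where they are.

Things in the scene. Friction and masses are not known exactly. Their poses are not given: they have to be found in the camera images.
- brown_large: Large brown bottle, 58 mm diameter, 125 mm tall, 0.18 to 0.35 kg, with a white label that has a red stripe and a black cap fixed on (30 mm diameter, top 20 mm). Straight-sided from its base up to 83 mm, then the shoulder narrows. Origin at the centre of its underside, z up along the bottle. At the start it stands on the balance pan; it belongs in the large grey seat.
- brown_small: Small brown bottle, 44 mm diameter, 95 mm tall, 0.09 to 0.18 kg, with a white label that has a blue stripe and a black cap fixed on (25 mm diameter, top 18 mm). Straight-sided from its base up to 60 mm, then the shoulder narrows. Origin at the centre of its underside, z up along the bottle. At the start it stands loosely in the large grey seat; it belongs in the small orange seat.
- dose_bottle: Small white dosing bottle, 38 mm diameter, 78 mm tall, 0.035 to 0.07 kg, with a white cap fixed on (24 mm diameter) that has black nipples on top. Straight-sided from its base up to 44 mm, then the shoulder narrows. Origin at the centre of its underside, z up along the bottle. At the start it stands loosely in the small orange seat; it belongs on the stirrer plate.
- dish: Round clear petri dish with light brown culture medium, 54 mm diameter, 16 mm tall, 0.03 kg, rigid; it can be gripped across its whole diameter. Origin at the centre of its underside, z up. At the start it lies on the stirrer plate; it belongs on the balance pan.
- balance_pan (a point): Centre of the top face of the balance's round steel pan, 96 mm diameter, 40 mm above the bench, flat, without a rim. The balance is a fixed white case, 140 mm (its own x) by 106 mm (y), whose case top is 26 mm above the bench; display and keys lie on its front part, towards -x of this frame. The pan centre is 18 mm behind (+x) the middle of the case. z up.
- stirrer_plate (a point): Centre of the top face of the magnetic stirrer's round white ceramic plate, 96 mm diameter, 48 mm above the bench, flat, without a rim. The stirrer is a fixed blue case with a grey top, 130 mm (its own x) by 104 mm (y); a black front panel with a knob faces -x of this frame. The plate centre is 12 mm behind (+x) the middle of the case. z up.
- large_seat_floor (a point): Large grey bottle seat, a fixed low cup 96 mm across its foot, 88 mm across above it and 24 mm high: centre of its well's flat floor, 6 mm above the bench. The well is 66 mm in diameter and 18 mm deep; its mouth flares to 76 mm over the top 6 mm. z up.
- small_seat_floor (a point): Small orange bottle seat, a fixed low cup 82 mm across its foot, 74 mm across above it and 24 mm high: centre of its well's flat floor, 6 mm above the bench. The well is 52 mm in diameter and 18 mm deep; its mouth flares to 62 mm over the top 6 mm. z up.
- tape: Roll of masking tape, 100 mm diameter, 25 mm tall, lying flat on the bench; a bystander, leave it alone. Origin at the centre of its underside.
- timer: White bench timer with green keys, 62 by 62 mm, 20 mm tall, lying on the bench; a bystander, leave it alone. Origin at the centre of its underside. The bench between x = 0.38 and 0.43 and between y = 0.13 and 0.25 (metres) is always free at the start.

How it is judged (in metres and radians):
At the end, for the whole second after the job is handed in: Dish on the balance pan and dosing bottle on the stirrer plate, within 15 mm of the middle; large brown bottle on the floor of the grey seat's well, small one in the orange seat's (within 8 mm; heights within 5 mm); all upright within 6 degrees, released, at rest (horizontal distance between dish and balance_pan below 0.015 m and z of dish in the frame of balance_pan between -0.005 and 0.005 m and angle between each of dish, dose_bottle, brown_large, brown_small's own z axis and vertical below 0.1 rad and linear speed of each of dish, dose_bottle, brown_large, brown_small below 0.02 m/s and horizontal distance between dose_bottle and stirrer_plate below 0.015 m and z of dose_bottle in the frame of stirrer_plate between -0.005 and 0.005 m and horizontal distance between brown_large and large_seat_floor below 0.008 m and z of brown_large in the frame of large_seat_floor between -0.005 and 0.005 m and horizontal distance between brown_small and small_seat_floor below 0.008 m and z of brown_small in the frame of small_seat_floor between -0.005 and 0.005 m); the robot touches nothing.
It fails at once if a bottle is tipped over (more than 35 degrees) (angle between any of brown_large, brown_small, dose_bottle's own z axis and vertical above 0.61 rad).
It fails at once if a bottle is dropped (falls free faster than 0.8 m/s, a fall of 33 mm) ((contact force between the fingers and brown_large below 0.01 N and linear speed of brown_large above 0.8 m/s) or (contact force between the fingers and brown_small below 0.01 N and linear speed of brown_small above 0.8 m/s) or (contact force between the fingers and dose_bottle below 0.01 N and linear speed of dose_bottle above 0.8 m/s)).
It fails at once if the roll of tape is pushed more than 20 mm (distance of tape from where it was at the start of the episode above 0.02 m).
It fails at once if the timer is pushed more than 20 mm (distance of timer from where it was at the start of the episode above 0.02 m).
It also fails if it takes over 136 s, if anything falls off the work surface, if the arm or the gripper's body presses on something with over 40 N, if the wrist force passes 120 N, or if a joint passes its speed limit or range.

## Working session

There is one attempt and no reset: what is moved stays moved. The work goes in short steps, Python scripts to look and compute and a tool call to move; the robot and the scene stay as the last step left them, time stands still between calls to the robot, and variables do not carry over. Pictures are saved under pics/ and viewed, at most 14 in all, crops included, and the job is handed in when it is done.

Besides the shell and the picture viewer there is one more tool, called after "Request:" by a JSON object that holds its "name" and its "arguments", one argument or row to a line. apply_moves: Moves the arm, as the interface text tells. Scaled input: -1 to 1 covers 1000 mm each way for a shift and 90 degrees each way for a turn. Its arguments: {"type":"object","properties":{"targets":{"type":"array","items":{"type":"array","items":{"type":"number"}}},"newtons":{"type":"number"}},"required":["targets"]}

```bash
ls; mkdir -p pics; python3 - <<'E'
from plant import get_state, capture
import cv2,numpy as np
print(get_state())
for n in("scene","top"):
    c=capture(n);cv2.imwrite(f"pics/{n}0.png",c["frame"][:,:,::-1]);np.savez(f"{n}0.npz",**c);print(c["camera_matrix"],c["T"])
E
```

```text
pics
{'time_s': 0.0, 'joints': array([ 8.56625507e+01,  2.05909123e+01,  6.34043471e-01, -2.23707319e-02,
       -7.01343141e+01, -1.65088102e+01]), 'qd': array([ 0.2283564 , -0.0202193 ,  0.07670172,  0.05009343,  0.01632322,
        0.09101439]), 'joint_torque': array([-4.90927687e-04, -5.82709408e+01,  2.93050164e+01,  6.99723691e+00,
        6.90123779e-03, -1.47625233e-04]), 'tcp_pos': array([0.24003263, 0.63039413, 0.24462352]), 'eef_rot': array([ 1.79906600e+02, -5.75062307e-03, -2.08538735e+01]), 'contact_force': array([ 0.31237043,  0.08000219, -0.09690379]), 'moment': array([ 0.0156909 ,  0.02322057, -0.01606611]), 'gripper_force': 0.0, 'gripper_width': 0.08775885172196572}
[[412.99637773   0.         324.77320864]
 [  0.         412.99637773 197.24477128]
 [  0.           0.           1.        ]] [[-0.66231317 -0.46822571  0.58489824 -0.09206628]
 [-0.74922546  0.41555084 -0.51573125  0.44976404]
 [-0.00157633 -0.77979625 -0.62603141  0.64441945]
 [ 0.          0.          0.          1.        ]]
[[408.22062347   0.         320.89943173]
 [  0.         408.22062347 193.95767641]
 [  0.           0.           1.        ]] [[-0.0120853  -0.98669541  0.16212991  0.22256828]
 [-0.99974502  0.01501625  0.01686458 -0.03466052]
 [-0.01907479 -0.16188476 -0.9866253   1.18642292]
 [ 0.          0.          0.          1.        ]]
```

View pics/top0.png

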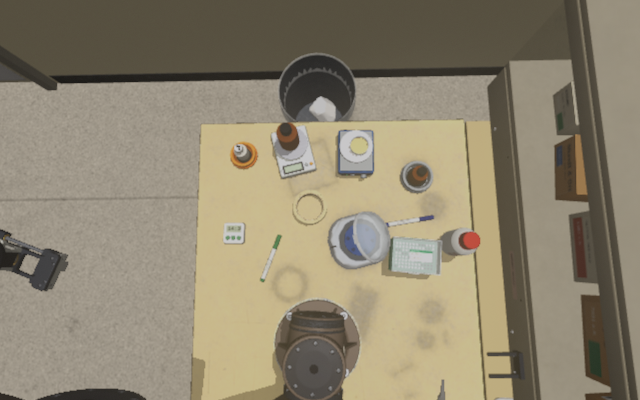

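View pics/scene0.png

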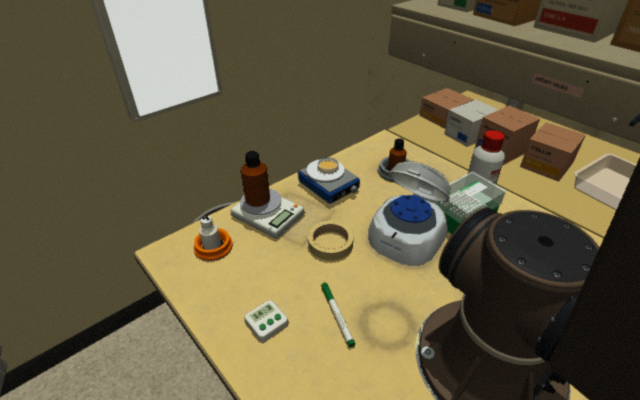

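The top view shows the orange seat with the dosing bottle at (244,155), the balance with the large brown bottle at (292,150), and the stirrer with the dish at (356,147). The grey seat with the small brown bottle is at (417,176), the tape at (310,208) and the timer at (234,233). The scene view agrees with this.

```bash
cat > h.py <<'E'
import cv2,numpy as np
def world(c):
    K=c["camera_matrix"];T=c["T"];d=c["range_z"];v,u=np.indices(d.shape)
    P=np.stack([(u-K[0,2])/K[0,0]*d,(v-K[1,2])/K[1,1]*d,d],-1)
    W=P@T[:3,:3].T+T[:3,3];W[d<=0]=np.nan;return W
def ray(c,uv,z):
    K=c["camera_matrix"];T=c["T"];uv=np.atleast_2d(uv).astype(float)
    r=np.c_[(uv-K[:2,2])/[K[0,0],K[1,1]],np.ones(len(uv))]@T[:3,:3].T
    return T[:3,3]+r*((z-T[2,3])/r[:,2])[:,None]
def blob(m,k=3):
    m=cv2.morphologyEx(m.astype(np.uint8),cv2.MORPH_OPEN,np.ones((k,k)))
    cs,_=cv2.findContours(m,cv2.RETR_EXTERNAL,cv2.CHAIN_APPROX_NONE)
    return sorted(cs,key=cv2.contourArea,reverse=True)
E
python3 - <<'E'
from h import *
c=dict(np.load("top0.npz"));W=world(c);f=c["frame"];hsv=cv2.cvtColor(f,cv2.COLOR_RGB2HSV)
def show(n,u0,u1,v0,v1,lo,hi):
    s=W[v0:v1,u0:u1].reshape(-1,3);s=s[(s[:,2]>lo)&(s[:,2]<hi)]
    if len(s)<4:print(n,len(s));return
    (x,y),(w,h),a=cv2.minAreaRect(s[:,:2].astype(np.float32));cc,r=cv2.minEnclosingCircle(s[:,:2].astype(np.float32))
    print(n,len(s),"rect",np.round([x,y,w,h,a],3),"circ",np.round([*cc,r],3),"z",np.round(np.median(s[:,2]),3))
R={"orange":(225,262,138,172),"bal":(268,320,115,182),"stir":(330,380,125,180),"grey":(397,437,155,197)}
show("oseat",*R["orange"],.015,.03);show("dose",*R["orange"],.045,.09)
show("balcase",*R["bal"],.015,.032);show("pan",*R["bal"],.035,.045);show("large",*R["bal"],.14,.18)
show("stircase",*R["stir"],.02,.043);show("plate",*R["stir"],.044,.052);show("dish",*R["stir"],.057,.07)
show("gseat",*R["grey"],.015,.03);show("small",*R["grey"],.08,.11)
show("tape",290,330,188,228,.015,.03);show("timer",220,250,218,248,.012,.03)
show("centrif",325,392,208,272,.03,.4);show("rack",390,443,235,280,.03,.4);show("spray",443,482,225,258,.03,.4)
show("bench",250,260,200,210,-.02,.02)
s=W[205:275,325:485].reshape(-1,3);print(np.nanmax(s[:,2]))
E
```

```text
oseat 262 rect [ 0.539  0.215  0.075  0.074 13.919] circ [0.538 0.216 0.039] z 0.025
dose 146 rect [5.3900e-01 2.1400e-01 3.0000e-02 3.7000e-02 4.4508e+01] circ [0.54  0.216 0.019] z 0.061
balcase 805 rect [ 0.544  0.067  0.14   0.106 13.656] circ [0.545 0.066 0.085] z 0.028
pan 399 rect [ 0.553  0.065  0.106  0.095 33.876] circ [0.547 0.066 0.061] z 0.041
large 141 rect [5.6800e-01 7.6000e-02 2.9000e-02 2.9000e-02 3.4364e+01] circ [0.567 0.074 0.017] z 0.166
stircase 566 rect [ 0.534 -0.117  0.102  0.146 88.916] circ [ 0.536 -0.113  0.081] z 0.039
plate 623 rect [ 0.538 -0.116  0.118  0.095  1.167] circ [ 0.539 -0.118  0.07 ] z 0.048
dish 76 rect [ 5.4900e-01 -1.2500e-01  5.2000e-02  5.3000e-02  8.0562e+01] circ [ 0.549 -0.124  0.028] z 0.061
gseat 365 rect [ 0.464 -0.293  0.088  0.086 82.416] circ [ 0.463 -0.293  0.046] z 0.024
small 82 rect [ 4.6200e-01 -2.9000e-01  2.3000e-02  2.3000e-02  8.8117e+01] circ [ 0.462 -0.29   0.012] z 0.101
tape 383 rect [3.790e-01 1.800e-02 9.700e-02 9.600e-02 4.488e+01] circ [0.38  0.019 0.049] z 0.026
timer 433 rect [3.0700e-01 2.3900e-01 6.1000e-02 6.0000e-02 8.9344e+01] circ [0.308 0.238 0.038] z 0.019
centrif 2937 rect [ 0.278 -0.119  0.177  0.155 87.099] circ [ 0.261 -0.12   0.101] z 0.096
rack 1788 rect [ 0.236 -0.275  0.15   0.098 87.435] circ [ 0.239 -0.275  0.088] z 0.086
spray 840 rect [ 0.271 -0.382  0.071  0.063  5.926] circ [ 0.271 -0.386  0.036] z 0.122
bench 100 rect [3.8900e-01 1.8100e-01 2.9000e-02 2.8000e-02 8.9212e+01] circ [0.389 0.181 0.02 ] z 0.002
0.20200214511781045
```

Request:
{"name": "apply_moves", "arguments": {
  "targets": [
    [1,0,0,0,0,0,0.077],
    [1,0,0,0,0,0,0.077],
    [1,0,0,0,0,0,0.077],
    [1,0,0,0,0,0,0.077],
    [1,0,0,0,0,0,0.077],
    [1,0,0,0,0,0,0.077],
    [1,0,0,0,0,0,0.077],
    [1,0,0,0,0,0,0.077],
    [1,0,0,0,0,0,0.077],
    [1,0,0,0,0,0,0.075],
    [1,0.035,-0.015,0,0,0,0],
    [1,0.035,-0.015,0,0,0,0],
    [1,0.035,-0.015,0,0,0,0],
    [1,0.035,-0.015,0,0,0,0],
    [1,0.035,-0.015,0,0,0,0],
    [1,0.035,-0.015,0,0,0,0],
    [1,0.035,-0.015,0,0,0,0],
    [1,0.035,-0.015,0,0,0,0],
    [1,0.035,-0.015,0,0,0,0],
    [1,0.035,-0.015,0,0,0,0]
  ]
}}

```text
time_s: 1.77
tcp_pos: [0.3905, 0.2789, 0.2455]
eef_rot: [180.0, 0.0, -89.9]
contact_force: [0.6, 0.4, 0.3]
gripper_width: 0.0879
gripper_force: 0.0
```

Request:
{"name": "apply_moves", "arguments": {
  "targets": [
    [1,0.0365,-0.014,0,0,0,0],
    [1,0.0365,-0.014,0,0,0,0],
    [1,0.0365,-0.014,0,0,0,0],
    [1,0.0365,-0.014,0,0,0,0],
    [1,0.0365,-0.014,0,0,0,0],
    [1,0.0365,-0.014,0,0,0,0],
    [1,0.0365,-0.014,0,0,0,0],
    [1,0.0365,-0.014,0,0,0,0],
    [1,0.0365,-0.014,0,0,0,0],
    [1,0.0365,-0.014,0,0,0,0],
    [1,0.0365,-0.014,0,0,0,0],
    [1,0,0,0,0,0,0],
    [1,0,0,0,0,0,0]
  ]
}}

```text
time_s: 2.85
tcp_pos: [0.5445, -0.1226, 0.2445]
eef_rot: [179.9, -0.0, -90.2]
contact_force: [-0.2, 0.7, -0.6]
gripper_width: 0.0876
gripper_force: 0.0
```

```bash
cat >> h.py <<'E'
def circ(P):
    A=np.c_[2*P,np.ones(len(P))];s=np.linalg.lstsq(A,(P**2).sum(1),rcond=None)[0]
    return s[:2],np.sqrt(s[2]+s[:2]@s[:2])
def look(name,n):
    from plant import capture
    c=capture(name);cv2.imwrite(f"pics/{n}.png",c["frame"][:,:,::-1]);np.savez(f"{n}.npz",**c);return c
E
python3 - <<'E'
from h import *
from plant import get_state
c=look("wrist","w1");print(c["T"].round(3),c["camera_matrix"].round(1));s=get_state();print(s["tcp_pos"],s["eef_rot"])
W=world(c)
for z in(.048,.062):
    m=abs(W[...,2]-z)<.006
    print(z,m.sum(),np.nanmedian(W[m],0),np.nanmin(W[m],0),np.nanmax(W[m],0))
E
```

```text
[[-1.     0.004 -0.001  0.544]
 [ 0.003  0.959  0.283 -0.199]
 [ 0.002  0.283 -0.959  0.383]
 [ 0.     0.     0.     1.   ]] [[351.7   0.  314.2]
 [  0.  351.7 203.7]
 [  0.    0.    1. ]]
[ 0.54423011 -0.12133885  0.24471634] [ 1.79904519e+02  7.35519956e-03 -9.01033462e+01]
0.048 9933 [ 0.53453494 -0.12984719  0.04780782] [ 0.24682281 -0.28082887  0.04200752] [0.596353   0.06627185 0.05399984]
0.062 6307 [ 0.33412292 -0.1448467   0.06431082] [ 0.25197356 -0.27762172  0.0560037 ] [0.59623923 0.06632796 0.06799925]
```

View pics/w1.png

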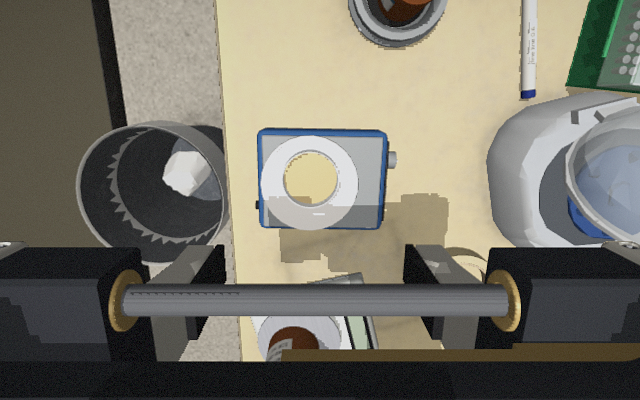

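The wrist view shows the dish at (312,178) inside the white plate at (309,182), with the fingers at the bottom of the image.

```bash
python3 - <<'E'
from h import *
c=dict(np.load("w1.npz"));W=world(c);hsv=cv2.cvtColor(c["frame"],cv2.COLOR_RGB2HSV)
m=np.zeros((400,640),bool);m[110:245,240:400]=1
z=W[...,2]
d=m&(z>.056)&(z<.075); s=W[d]; print("dish depth",circ(s[:,:2]) if 0 else (cv2.minEnclosingCircle(s[:,:2].astype(np.float32)),np.median(s[:,2]),d.sum()))
y=m&(hsv[...,0]>12)&(hsv[...,0]<35)&(hsv[...,1]>70)&(z>.03)
b=blob(y)[0];e=cv2.fitEllipse(b);print("dish px",e);print([ray(c,e[0],h)[0].round(4) for h in(.055,.06)])
p=m&(z>.0445)&(z<.08);p=blob(p)[0][:,0]
P=ray(c,p,.048)[:,:2];x,r=circ(P)
for _ in range(4):
    k=abs(np.hypot(*(P-x).T)-r)<.003;x,r=circ(P[k])
print("plate",x,r,k.mean())
E
```

```text
dish depth (((0.5481274127960205, -0.1274530589580536), 0.027316724881529808), np.float64(0.06219910109113358), np.int64(397))
dish px ((313.923583984375, 185.9821319580078), (28.713546752929688, 54.30009841918945), 67.30670166015625)
[array([ 0.5442, -0.1198,  0.055 ]), array([ 0.5442, -0.121 ,  0.06  ])]
plate [ 0.54880642 -0.12002142] 0.04701352528523942 1.0
```

Request:
{"name": "apply_moves", "arguments": {
  "targets": [
    [1,0.0045,-0.004,0.02,0,0,0],
    [1,0,0,0.035,0,0,0],
    [1,0,0,0.035,0,0,0],
    [1,0,0,0.035,0,0,0],
    [1,0,0,0.03,0,0,0],
    [1,0,0,0.02,0,0,0],
    [1,0,0,0,0,0,0],
    [1,0,0,0,0,0,0],
    [0,0,0,0,0,0,0],
    [0,0,0,0,0,0,0],
    [0,0,0,0,0,0,0],
    [0,0,0,0,0,0,0],
    [0,0,0,0,0,0,0],
    [0,0,0,0,0,0,0],
    [0,0,0,0,0,0,0],
    [0,0,0,0,0,0,0]
  ],
  "newtons": 12
}}

```text
time_s: 4.23
tcp_pos: [0.5487, -0.125, 0.0707]
eef_rot: [-180.0, 0.0, -90.0]
contact_force: [-0.3, 1.9, 1.7]
gripper_width: 0.053
gripper_force: 12.0
```

Request:
{"name": "apply_moves", "arguments": {
  "targets": [
    [0,0,0,-0.02,0,0,0],
    [0,0,0,-0.035,0,0,0],
    [0,0,0,-0.035,0,0,0],
    [0,0,0,-0.03,0,0,0],
    [0,0,0,-0.01,0,0,0],
    [0,-0.034,0.015,0,0,0,0],
    [0,-0.034,0.015,0,0,0,0],
    [0,-0.034,0.015,0,0,0,0],
    [0,-0.034,0.015,0,0,0,0],
    [0,-0.034,0.015,0,0,0,0],
    [0,-0.034,0.015,0,0,0,0],
    [0,-0.034,0.015,0,0,0,0],
    [0,-0.034,0.015,0,0,0,0],
    [0,-0.034,0.015,0,0,0,0],
    [0,0,0,0.03,0,0,0],
    [0,0,0,0.035,0,0,0],
    [0,0,0,0.035,0,0,0],
    [0,0,0,0.03,0,0,0],
    [0,0,0,0.02,0,0,0],
    [0,0,0,0,0,0,0]
  ]
}}

```text
time_s: 5.9
tcp_pos: [0.4113, 0.1788, 0.0468]
eef_rot: [179.7, -0.3, -90.0]
contact_force: [-0.9, 0.5, -0.0]
gripper_width: 0.0532
gripper_force: 12.0
```

Request:
{"name": "apply_moves", "arguments": {
  "targets": [
    [0,0,0,0.012,0,0,0],
    [0,0,0,0.008,0,0,0],
    [0,0,0,0.003,0,0,0],
    [0,0,0,0,0,0,0],
    [0,0,0,0,0,0,0],
    [1,0,0,0,0,0,0],
    [1,0,0,0,0,0,0],
    [1,0,0,0,0,0,0],
    [1,0,0,0,0,0,0],
    [1,0,0,0,0,0,0],
    [1,0,0,0,0,0,0],
    [1,0,0,-0.03,0,0,0],
    [1,0,0,-0.04,0,0,0],
    [1,0,0,-0.04,0,0,0],
    [1,0,0,-0.04,0,0,0],
    [1,0,0,-0.04,0,0,0],
    [1,0,0,-0.03,0,0,0],
    [1,0,0,0,0,0,0]
  ]
}}

```text
time_s: 7.4
tcp_pos: [0.416, 0.1826, 0.2544]
eef_rot: [-179.5, 0.4, -89.9]
contact_force: [1.8, 0.4, -0.3]
gripper_width: 0.0876
gripper_force: 0.0
```

Request:
{"name": "apply_moves", "arguments": {
  "targets": [
    [1,-0.004,-0.032,0,0,0,0],
    [1,-0.004,-0.032,0,0,0,0],
    [1,-0.004,-0.032,0,0,0,0],
    [1,-0.004,-0.028,0,0,0,0],
    [1,0,0,0,0,0,0],
    [1,0,0,0,0,0,0],
    [1,0,0,0,0,0,0]
  ]
}}

```text
time_s: 7.98
tcp_pos: [0.5369, 0.1966, 0.2468]
eef_rot: [179.9, -0.0, -90.0]
contact_force: [0.4, 1.1, -0.0]
gripper_width: 0.0877
gripper_force: 0.0
```

```bash
python3 - <<'E'
from h import *
from plant import get_state
c=look("wrist","w2");print(get_state()["tcp_pos"].round(4),c["T"].round(3))
E
```

```text
[0.5367 0.1967 0.2473] [[-1.     0.    -0.001  0.537]
 [-0.     0.959  0.282  0.12 ]
 [ 0.001  0.282 -0.959  0.385]
 [ 0.     0.     0.     1.   ]]
```

View pics/w2.png

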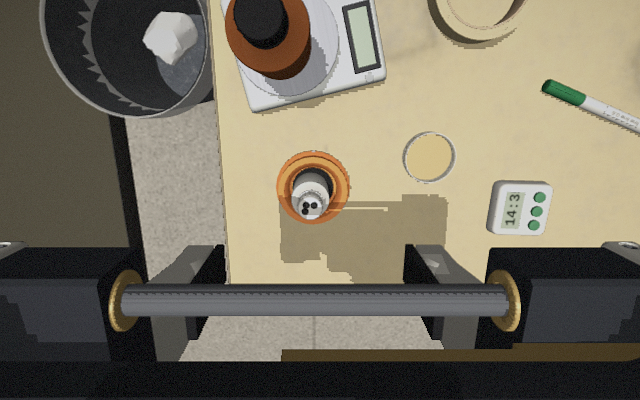

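The dish is parked at (429,157). The orange seat is at (313,187) with the white bottle's cap near (311,203), and the large bottle's cap is at (262,22).

```bash
python3 - <<'E'
from h import *
c=dict(np.load("w2.npz"));W=world(c);z=W[...,2];hsv=cv2.cvtColor(c["frame"],cv2.COLOR_RGB2HSV)
def fit(P):
    x,r=circ(P)
    for _ in range(5):
        k=abs(np.hypot(*(P-x).T)-r)<.003;x,r=circ(P[k])
    return x.round(4),r.round(4),k.mean().round(2)
R=np.zeros((400,640),bool);R[140:235,265:360]=1
o=R&(hsv[...,1]>150)&(hsv[...,0]<16)&(z>.021)
b=np.argwhere(o)[:,::-1]; h=cv2.convexHull(blob(R&(z>.021)&(z<.03),1)[0])
hull=cv2.convexHull(np.argwhere(R&(z>.0215)&(z<.027))[:,::-1].astype(np.int32))[:,0]
s=W[R&(z>.0215)&(z<.027)];print("seat top enclosing",cv2.minEnclosingCircle(s[:,:2].astype(np.float32)),len(s))
print("seat hull",fit(ray(c,hull,.024)[:,:2]))
s=W[R&(z>.066)&(z<.095)];print("dose cap",cv2.minEnclosingCircle(s[:,:2].astype(np.float32)),s[:,2].max(),len(s),cv2.minAreaRect(s[:,:2].astype(np.float32)))
s=W[R&(z>.035)&(z<.055)];print("dose body",len(s),fit(s[:,:2]))
R=np.zeros((400,640),bool);R[125:190,395:465]=1
s=W[R&(z>.009)&(z<.03)];print("dish",cv2.minEnclosingCircle(s[:,:2].astype(np.float32)),len(s))
E
```

```text
seat top enclosing ((0.5380131006240845, 0.21282820403575897), 0.03713011369109154) 1363
seat hull (array([0.5381, 0.2126]), np.float64(0.0367), np.float64(1.0))
dose cap ((0.5404213666915894, 0.21415075659751892), 0.012384478002786636) 0.08510867039245767 571 ((0.5404468774795532, 0.2136746495962143), (0.022985072806477547, 0.023086758330464363), 13.913553237915039)
dose body 481 (array([0.5404, 0.2131]), np.float64(0.0169), np.float64(0.94))
dish ((0.41330409049987793, 0.1789596974849701), 0.02750163897871971) 382
```

Request:
{"name": "apply_moves", "arguments": {
  "targets": [
    [1,-0.017,-0.0035,0.01,0,0,0],
    [1,0,0,0.035,0,0,0],
    [1,0,0,0.035,0,0,0],
    [1,0,0,0.035,0,0,0],
    [1,0,0,0.035,0,0,0],
    [1,0,0,0.03,0,0,0],
    [1,0,0,0.02,0,0,0],
    [1,0,0,0,0,0,0],
    [1,0,0,0,0,0,0],
    [0,0,0,0,0,0,0],
    [0,0,0,0,0,0,0],
    [0,0,0,0,0,0,0],
    [0,0,0,0,0,0,0],
    [0,0,0,0,0,0,0],
    [0,0,0,0,0,0,0],
    [0,0,0,0,0,0,0],
    [0,0,0,0,0,0,0],
    [0,0,0,0,0,0,0]
  ],
  "newtons": 15
}}

```text
time_s: 9.53
tcp_pos: [0.541, 0.214, 0.0476]
eef_rot: [-180.0, -0.0, -90.0]
contact_force: [-0.1, 0.5, 1.5]
gripper_width: 0.0372
gripper_force: 15.0
```

Request:
{"name": "apply_moves", "arguments": {
  "targets": [
    [0,0,0,-0.02,0,0,0],
    [0,0,0,-0.035,0,0,0],
    [0,0,0,-0.035,0,0,0],
    [0,0,0,-0.035,0,0,0],
    [0,0,0,-0.035,0,0,0],
    [0,0,0,-0.03,0,0,0],
    [0,0,0,-0.02,0,0,0],
    [0,0.02,0,0,0,0,0],
    [0,0.038,-0.001,0,0,0,0],
    [0,0.038,-0.001,0,0,0,0],
    [0,0.038,-0.001,0,0,0,0],
    [0,0.038,-0.001,0,0,0,0],
    [0,0.038,-0.001,0,0,0,0],
    [0,0.038,-0.001,0,0,0,0],
    [0,0.038,-0.001,0,0,0,0],
    [0,0.03,-0.001,0,0,0,0],
    [0,0.018,0,0.02,0,0,0],
    [0,0,0,0.035,0,0,0],
    [0,0,0,0.035,0,0,0],
    [0,0,0,0,0,0,0]
  ]
}}

```text
time_s: 11.2
tcp_pos: [0.5447, -0.1204, 0.161]
eef_rot: [179.4, 0.0, -90.1]
contact_force: [-3.4, 0.8, -1.9]
gripper_width: 0.0368
gripper_force: 15.0
```

Request:
{"name": "apply_moves", "arguments": {
  "targets": [
    [0,0,0,0.03,0,0,0],
    [0,0,0,0.02,0,0,0],
    [0,0,0,0.01,0,0,0],
    [0,0,0,0,0,0,0],
    [0,0,0,0,0,0,0],
    [0,0,0,0,0,0,0]
  ]
}}

```text
time_s: 11.7
tcp_pos: [0.5504, -0.1199, 0.1094]
eef_rot: [-179.9, -0.0, -89.9]
contact_force: [0.5, 0.0, 0.2]
gripper_width: 0.0369
gripper_force: 15.0
```

Lower 19.5 mm onto the plate, release, lift, and start towards the small bottle.

Request:
{"name": "apply_moves", "arguments": {
  "targets": [
    [0,0,0,0.01,0,0,0],
    [0,0,0,0.006,0,0,0],
    [0,0,0,0.0035,0,0,0],
    [0,0,0,0,0,0,0],
    [0,0,0,0,0,0,0],
    [1,0,0,0,0,0,0],
    [1,0,0,0,0,0,0],
    [1,0,0,0,0,0,0],
    [1,0,0,0,0,0,0],
    [1,0,0,0,0,0,0],
    [1,0,0,0,0,0,0],
    [1,0,0,-0.03,0,0,0],
    [1,0,0,-0.035,0,0,0],
    [1,0,0,-0.035,0,0,0],
    [1,0,0,-0.035,0,0,0],
    [1,0,0,-0.025,0,0,0]
  ]
}}

```text
time_s: 13.03
tcp_pos: [0.5498, -0.1202, 0.2516]
eef_rot: [-179.8, -0.0, -89.9]
contact_force: [1.3, -1.2, 1.0]
gripper_width: 0.0877
gripper_force: 0.0
```

Request:
{"name": "apply_moves", "arguments": {
  "targets": [
    [1,0.03,0.017,0,0,0,0],
    [1,0.03,0.017,0,0,0,0],
    [1,0.03,0.017,0,0,0,0],
    [1,0.03,0.017,0,0,0,0],
    [1,0.03,0.017,0,0,0,0],
    [1,0,0,0,0,0,0],
    [1,0,0,0,0,0,0],
    [1,0,0,0,0,0,0]
  ]
}}

```text
time_s: 13.7
tcp_pos: [0.4642, -0.2702, 0.2481]
eef_rot: [-180.0, 0.0, -90.0]
contact_force: [-0.0, 0.5, -0.2]
gripper_width: 0.0875
gripper_force: 0.0
```

```bash
python3 - <<'E'
from h import *
from plant import get_state
c=look("wrist","w3");print(get_state()["tcp_pos"].round(4))
look("top","top1")
E
```

```text
[ 0.4645 -0.2697  0.248 ]
```

View pics/w3.png

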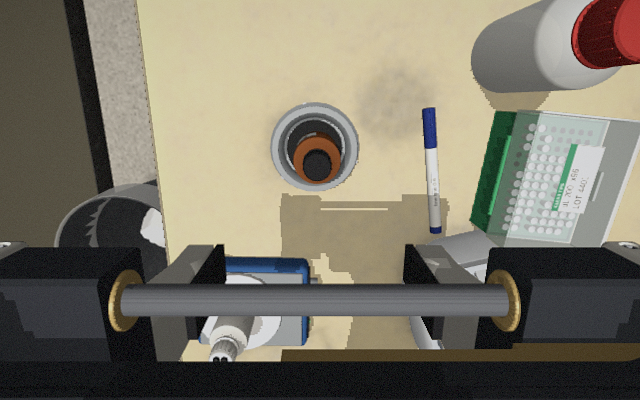

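The grey seat is at (315,147) with the small bottle's cap at (318,165). The white bottle stands upright on the plate, bottom left.

```bash
python3 - <<'E'
from h import *
c=dict(np.load("w3.npz"));W=world(c);z=W[...,2]
R=np.zeros((400,640),bool);R[90:200,260:370]=1
e=lambda s:(np.round(cv2.minEnclosingCircle(s[:,:2].astype(np.float32))[0],4),cv2.minEnclosingCircle(s[:,:2].astype(np.float32))[1],len(s),s[:,2].max())
print("seat",e(W[R&(z>.0215)&(z<.027)]));
s=W[R&(z>.092)&(z<.11)];print("cap",e(s));s=W[R&(z>.045)&(z<.062)];print("body",circ(s[:,:2]),len(s))
c=dict(np.load("top1.npz"));W=world(c);z=W[...,2];R[:]=0;R[125:180,330:380]=1
s=W[R&(z>.115)&(z<.14)];print("dose top",e(s));s=W[R&(z>.07)&(z<.14)];print("dose",e(s))
E
```

```text
seat (array([ 0.464, -0.297]), 0.0439988449215889, 1795, np.float64(0.02693485037189114))
cap (array([ 0.4617, -0.2936]), 0.01253452431410551, 684, np.float64(0.10263399613460789))
body (array([ 0.46192023, -0.29362468]), np.float64(0.02197385998104703)) 71Traceback (most recent call last):
  File "<stdin>", line 8, in <module>
  File "<stdin>", line 4, in <lambda>
    return umr_maximum(a, axis, None, out, keepdims, initial, where)
ValueError: zero-size array to reduction operation maximum which has no identity
```

Request:
{"name": "apply_moves", "arguments": {
  "targets": [
    [1,0.024,0.0025,0.01,0,0,0],
    [1,0,0,0.035,0,0,0],
    [1,0,0,0.035,0,0,0],
    [1,0,0,0.035,0,0,0],
    [1,0,0,0.035,0,0,0],
    [1,0,0,0.025,0,0,0],
    [1,0,0,0.015,0,0,0],
    [1,0,0,0,0,0,0],
    [1,0,0,0,0,0,0],
    [0,0,0,0,0,0,0],
    [0,0,0,0,0,0,0],
    [0,0,0,0,0,0,0],
    [0,0,0,0,0,0,0],
    [0,0,0,0,0,0,0],
    [0,0,0,0,0,0,0],
    [0,0,0,0,0,0,0],
    [0,0,0,0,0,0,0]
  ],
  "newtons": 25
}}

```text
time_s: 15.22
tcp_pos: [0.4618, -0.2942, 0.0582]
eef_rot: [-180.0, -0.0, -90.0]
contact_force: [0.2, -0.0, 2.7]
gripper_width: 0.0428
gripper_force: 25.0
```

Request:
{"name": "apply_moves", "arguments": {
  "targets": [
    [0,0,0,-0.02,0,0,0],
    [0,0,0,-0.035,0,0,0],
    [0,0,0,-0.035,0,0,0],
    [0,0,0,-0.035,0,0,0],
    [0,0,0,-0.035,0,0,0],
    [0,0,0,-0.03,0,0,0],
    [0,-0.015,0,-0.01,0,0,0],
    [0,-0.03,-0.004,0,0,0,0],
    [0,-0.038,-0.006,0,0,0,0],
    [0,-0.038,-0.006,0,0,0,0],
    [0,-0.038,-0.006,0,0,0,0],
    [0,-0.038,-0.006,0,0,0,0],
    [0,-0.038,-0.006,0,0,0,0],
    [0,-0.038,-0.006,0,0,0,0],
    [0,-0.038,-0.006,0,0,0,0],
    [0,-0.038,-0.006,0,0,0,0],
    [0,-0.038,-0.006,0,0,0,0],
    [0,-0.038,-0.006,0,0,0,0]
  ]
}}

```text
time_s: 16.72
tcp_pos: [0.5251, 0.1329, 0.258]
eef_rot: [180.0, 0.0, -90.0]
contact_force: [0.9, -0.3, -1.1]
gripper_width: 0.0429
gripper_force: 25.0
```

Request:
{"name": "apply_moves", "arguments": {
  "targets": [
    [0,-0.038,-0.006,0,0,0,0],
    [0,-0.03,-0.006,0,0,0,0],
    [0,-0.012,0,0.01,0,0,0],
    [0,0,0,0.035,0,0,0],
    [0,0,0,0.035,0,0,0],
    [0,0,0,0.035,0,0,0],
    [0,0,0,0.015,0,0,0],
    [0,0,0,0,0,0,0],
    [0,0,0,0,0,0,0],
    [0,0,0,0,0,0,0]
  ]
}}

```text
time_s: 17.55
tcp_pos: [0.5383, 0.2113, 0.1294]
eef_rot: [-179.9, 0.0, -90.0]
contact_force: [0.1, 0.5, -0.4]
gripper_width: 0.0428
gripper_force: 25.0
```

Request:
{"name": "apply_moves", "arguments": {
  "targets": [
    [0,-0.002,0,0.02,0,0,0],
    [0,0,0,0.02,0,0,0],
    [0,0,0,0.01,0,0,0],
    [0,0,0,0.01,0,0,0],
    [0,0,0,0.006,0,0,0],
    [0,0,0,0.004,0,0,0],
    [0,0,0,0,0,0,0],
    [0,0,0,0,0,0,0],
    [0,0,0,0,0,0,0]
  ]
}}

```text
time_s: 18.3
tcp_pos: [0.5378, 0.2132, 0.0586]
eef_rot: [-180.0, 0.0, -90.0]
contact_force: [-0.1, 0.1, -1.2]
gripper_width: 0.0432
gripper_force: 25.0
```

Request:
{"name": "apply_moves", "arguments": {
  "targets": [
    [1,0,0,0,0,0,0],
    [1,0,0,0,0,0,0],
    [1,0,0,0,0,0,0],
    [1,0,0,0,0,0,0],
    [1,0,0,0,0,0,0],
    [1,0,0,0,0,0,0],
    [1,0,0,-0.03,0,0,0],
    [1,0,0,-0.04,0,0,0],
    [1,0,0,-0.04,0,0,0],
    [1,0,0,-0.04,0,0,0],
    [1,0,0,-0.04,0,0,0],
    [1,0.02,-0.004,-0.01,0,0,0],
    [1,0.03,-0.006,0,0,0,0],
    [1,0.03,-0.006,0,0,0,0],
    [1,0.03,-0.006,0,0,0,0],
    [1,0.03,-0.006,0,0,0,0],
    [1,0,0,0,0,0,0],
    [1,0,0,0,0,0,0],
    [1,0,0,0,0,0,0]
  ]
}}

```text
time_s: 19.88
tcp_pos: [0.5655, 0.0729, 0.258]
eef_rot: [180.0, 0.0, -90.0]
contact_force: [-0.7, 0.4, 0.2]
gripper_width: 0.0876
gripper_force: 0.0
```

```bash
python3 - <<'E'
from h import *
from plant import get_state
c=look("wrist","w4");print(get_state()["tcp_pos"].round(4))
W=world(c);z=W[...,2];R=np.zeros((400,640),bool);R[100:245,240:400]=1
e=lambda s:(np.round(cv2.minEnclosingCircle(s[:,:2].astype(np.float32))[0],4),cv2.minEnclosingCircle(s[:,:2].astype(np.float32))[1],len(s),s[:,2].max())
print("cap",e(W[R&(z>.158)&(z<.175)]))
s=W[R&(z>.0375)&(z<.044)];print("pan",e(s))
E
```

```text
[0.5655 0.0734 0.258 ]
cap (array([0.5682, 0.0728]), 0.015273552387952805, 1387, np.float64(0.16623888514788437))
pan (array([0.5624, 0.0683]), 0.0478304885327816, 3012, np.float64(0.04374072324685346))
```

View pics/w4.png

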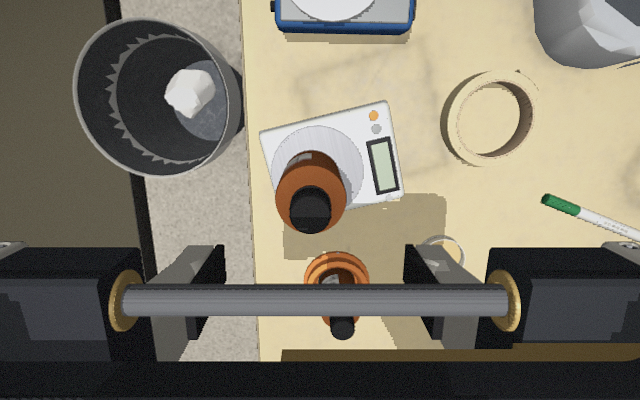

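The large bottle's cap is at (310,210), the pan at (317,168), and the small brown bottle stands in the orange seat at (337,275).

Request:
{"name": "apply_moves", "arguments": {
  "targets": [
    [1,0,-0.0025,0.02,0,0,0],
    [1,0,0,0.035,0,0,0],
    [1,0,0,0.035,0,0,0],
    [1,0,0,0.025,0,0,0],
    [1,0,0,0.015,0,0,0],
    [1,0,0,0.006,0,0,0],
    [1,0,0,0,0,0,0],
    [1,0,0,0,0,0,0],
    [0,0,0,0,0,0,0],
    [0,0,0,0,0,0,0],
    [0,0,0,0,0,0,0],
    [0,0,0,0,0,0,0],
    [0,0,0,0,0,0,0],
    [0,0,0,0,0,0,0],
    [0,0,0,0,0,0,0]
  ],
  "newtons": 45
}}

```text
time_s: 21.18
tcp_pos: [0.5683, 0.073, 0.1225]
eef_rot: [-180.0, 0.0, -90.0]
contact_force: [-1.4, 0.6, 3.4]
gripper_width: 0.0556
gripper_force: 45.0
```

Request:
{"name": "apply_moves", "arguments": {
  "targets": [
    [0,0,0,-0.01,0,0,0],
    [0,0,0,-0.025,0,0,0],
    [0,0,0,-0.03,0,0,0],
    [0,0,0,-0.03,0,0,0],
    [0,0,0,-0.03,0,0,0],
    [0,0,0,-0.015,0,0,0],
    [0,0.015,0.004,0,0,0,0],
    [0,0.03,0.008,0,0,0,0],
    [0,0.034,0.01,0,0,0,0],
    [0,0.034,0.01,0,0,0,0],
    [0,0.034,0.01,0,0,0,0],
    [0,0.034,0.01,0,0,0,0],
    [0,0.034,0.01,0,0,0,0],
    [0,0.034,0.01,0,0,0,0],
    [0,0.034,0.01,0,0,0,0],
    [0,0.034,0.01,0,0,0,0],
    [0,0.03,0.008,0,0,0,0],
    [0,0.022,0.004,0,0,0,0]
  ]
}}

```text
time_s: 22.68
tcp_pos: [0.4619, -0.2982, 0.2614]
eef_rot: [179.9, 0.0, -90.1]
contact_force: [0.4, 0.0, -3.9]
gripper_width: 0.0554
gripper_force: 45.0
```

Request:
{"name": "apply_moves", "arguments": {
  "targets": [
    [0,0,0,0.02,0,0,0],
    [0,0,0,0.03,0,0,0],
    [0,0,0,0.03,0,0,0],
    [0,0,0,0.025,0,0,0],
    [0,0,0,0.015,0,0,0],
    [0,0,0,0,0,0,0],
    [0,0,0,0,0,0,0],
    [0,0,0,0,0,0,0]
  ]
}}

```text
time_s: 23.35
tcp_pos: [0.4646, -0.2964, 0.1431]
eef_rot: [-180.0, -0.0, -90.0]
contact_force: [0.0, 0.9, -2.8]
gripper_width: 0.0556
gripper_force: 45.0
```

Aligned with the seat, so lower 54.5 mm.

Request:
{"name": "apply_moves", "arguments": {
  "targets": [
    [0,0,0,0.015,0,0,0],
    [0,0,0,0.015,0,0,0],
    [0,0,0,0.01,0,0,0],
    [0,0,0,0.007,0,0,0],
    [0,0,0,0.005,0,0,0],
    [0,0,0,0.002,0,0,0],
    [0,0,0,0,0,0,0],
    [0,0,0,0,0,0,0],
    [0,0,0,0,0,0,0]
  ]
}}

```text
time_s: 24.1
tcp_pos: [0.4647, -0.2961, 0.0885]
eef_rot: [-179.9, -0.0, -90.0]
contact_force: [-0.7, 0.6, -3.8]
gripper_width: 0.0556
gripper_force: 45.0
```

Request:
{"name": "apply_moves", "arguments": {
  "targets": [
    [1,0,0,0,0,0,0],
    [1,0,0,0,0,0,0],
    [1,0,0,0,0,0,0],
    [1,0,0,0,0,0,0],
    [1,0,0,0,0,0,0],
    [1,0,0,0,0,0,0],
    [1,0,0,-0.03,0,0,0],
    [1,0,0,-0.04,0,0,0],
    [1,0,0,-0.04,0,0,0],
    [1,0,0,-0.04,0,0,0],
    [1,0,0,-0.02,0,0,0],
    [1,-0.025,0.003,0,0,0,0],
    [1,-0.0375,0.004,0,0,0,0],
    [1,-0.0375,0.004,0,0,0,0],
    [1,-0.0375,0.004,0,0,0,0],
    [1,-0.0375,0.004,0,0,0,0],
    [1,-0.0375,0.004,0,0,0,0],
    [1,-0.0375,0.004,0,0,0,0]
  ]
}}

```text
time_s: 25.6
tcp_pos: [0.4365, -0.0446, 0.2583]
eef_rot: [-180.0, 0.0, -90.0]
contact_force: [1.4, 0.0, 0.2]
gripper_width: 0.0877
gripper_force: 0.0
```

Request:
{"name": "apply_moves", "arguments": {
  "targets": [
    [1,-0.0375,0.004,0,0,0,0],
    [1,-0.0375,0.004,0,0,0,0],
    [1,-0.0375,0.004,0,0,0,0],
    [1,-0.0375,0.004,0,0,0,0],
    [1,-0.0375,0.004,0,0,0,0],
    [1,-0.0375,0.004,0,0,0,0],
    [1,0,0,0.02,0,0,0],
    [1,0,0,0.035,0,0,0],
    [1,0,0,0.035,0,0,0],
    [1,0,0,0.035,0,0,0],
    [1,0,0,0.035,0,0,0],
    [1,0,0,0.03,0,0,0],
    [1,0,0,0.01,0,0,0],
    [1,0,0,0,0,0,0],
    [1,0,0,0,0,0,0],
    [1,0,0,0,0,0,0]
  ]
}}

```text
time_s: 26.93
tcp_pos: [0.4137, 0.1796, 0.0591]
eef_rot: [-179.9, 0.1, -89.9]
contact_force: [1.0, 0.3, 1.5]
gripper_width: 0.0874
gripper_force: 0.0
```

Down to z = 0.0235 and grip.

Request:
{"name": "apply_moves", "arguments": {
  "targets": [
    [1,0,0,0.02,0,0,0],
    [1,0,0,0.012,0,0,0],
    [1,0,0,0.0035,0,0,0],
    [1,0,0,0,0,0,0],
    [1,0,0,0,0,0,0],
    [0,0,0,0,0,0,0],
    [0,0,0,0,0,0,0],
    [0,0,0,0,0,0,0],
    [0,0,0,0,0,0,0],
    [0,0,0,0,0,0,0],
    [0,0,0,0,0,0,0],
    [0,0,0,0,0,0,0]
  ],
  "newtons": 12
}}

```text
time_s: 27.93
tcp_pos: [0.413, 0.179, 0.0227]
eef_rot: [-180.0, 0.0, -90.0]
contact_force: [-0.5, 0.6, 3.4]
gripper_width: 0.053
gripper_force: 12.0
```

Request:
{"name": "apply_moves", "arguments": {
  "targets": [
    [0,0,0,-0.02,0,0,0],
    [0,0,0,-0.035,0,0,0],
    [0,0,0,-0.035,0,0,0],
    [0,0,0,-0.03,0,0,0],
    [0,0.02,-0.027,0,0,0,0],
    [0,0.02,-0.027,0,0,0,0],
    [0,0.02,-0.027,0,0,0,0],
    [0,0.02,-0.027,0,0,0,0],
    [0,0.02,-0.027,0,0,0,0],
    [0,0.01,-0.014,0,0,0,0],
    [0,0,0,0,0,0,0],
    [0,0,0,0.03,0,0,0],
    [0,0,0,0.025,0,0,0],
    [0,0,0,0.01,0,0,0],
    [0,0,0,0,0,0,0],
    [0,0,0,0,0,0,0],
    [0,0,0,0,0,0,0]
  ]
}}

```text
time_s: 29.35
tcp_pos: [0.5628, 0.0695, 0.0789]
eef_rot: [-179.9, 0.0, -89.9]
contact_force: [1.5, 0.3, 0.0]
gripper_width: 0.053
gripper_force: 12.0
```

Lower 15.5 mm, release and back away to the left, clear of the top camera's view.

Request:
{"name": "apply_moves", "arguments": {
  "targets": [
    [0,0,0,0.008,0,0,0],
    [0,0,0,0.005,0,0,0],
    [0,0,0,0.0025,0,0,0],
    [0,0,0,0,0,0,0],
    [0,0,0,0,0,0,0],
    [1,0,0,0,0,0,0],
    [1,0,0,0,0,0,0],
    [1,0,0,0,0,0,0],
    [1,0,0,0,0,0,0],
    [1,0,0,0,0,0,0],
    [1,0,0,0,0,0,0],
    [1,0,0,-0.03,0,0,0],
    [1,0,0,-0.04,0,0,0],
    [1,0,0,-0.04,0,0,0],
    [1,0,0,-0.04,0,0,0],
    [1,0,0,-0.03,0,0,0]
  ]
}}

```text
time_s: 30.68
tcp_pos: [0.5626, 0.069, 0.2459]
eef_rot: [-179.8, 0.0, -89.9]
contact_force: [1.0, 0.9, 0.9]
gripper_width: 0.0874
gripper_force: 0.0
```

Request:
{"name": "apply_moves", "arguments": {
  "targets": [
    [1,-0.037,0.015,0,0,0,0],
    [1,-0.037,0.015,0,0,0,0],
    [1,-0.037,0.015,0,0,0,0],
    [1,-0.037,0.015,0,0,0,0],
    [1,-0.037,0.015,0,0,0,0],
    [1,-0.037,0.015,0,0,0,0],
    [1,-0.037,0.015,0,0,0,0],
    [1,-0.037,0.015,0,0,0,0],
    [1,-0.037,0.015,0,0,0,0],
    [1,-0.037,0.015,0,0,0,0],
    [1,-0.037,0.015,0,0,0,0],
    [1,-0.037,0.015,0,0,0,0],
    [1,-0.037,0.015,0,0,0,0],
    [1,-0.037,0.015,0,0,0,0],
    [1,0,0,0,0,0,0],
    [1,0,0,0,0,0,0]
  ]
}}

```text
time_s: 32.02
tcp_pos: [0.3503, 0.5885, 0.2407]
eef_rot: [180.0, -0.1, -89.8]
contact_force: [-0.5, -1.0, -0.2]
gripper_width: 0.0874
gripper_force: 0.0
```

```bash
python3 - <<'E'
from h import *
c=look("top","top2");W=world(c);z=W[...,2]
def e(n,u0,u1,v0,v1,lo,hi):
    s=W[v0:v1,u0:u1].reshape(-1,3);s=s[(s[:,2]>lo)&(s[:,2]<hi)]
    if len(s)<4:print(n,len(s));return
    q,r=cv2.minEnclosingCircle(s[:,:2].astype(np.float32));print(n,np.round([*q,r,np.median(s[:,2]),len(s)],3))
e("small cap",222,264,130,175,.085,.115);e("dish",265,322,115,182,.052,.065);e("pan",265,322,115,182,.037,.045)
e("dose top",330,382,120,182,.11,.135);e("dose body",330,382,120,182,.06,.1);e("large cap",390,440,145,198,.11,.14);e("gseat",390,440,145,198,.015,.03)
e("tape",290,330,188,228,.015,.03);e("timer",220,250,218,248,.012,.03)
E
```

```text
small cap [5.37e-01 2.16e-01 1.30e-02 1.02e-01 7.30e+01]
dish [5.62e-01 7.20e-02 2.70e-02 5.50e-02 4.90e+01]
pan [5.63e-01 7.10e-02 4.80e-02 4.20e-02 5.30e+02]
dose top [ 5.49e-01 -1.16e-01  1.20e-02  1.24e-01  6.80e+01]
dose body [ 5.48e-01 -1.16e-01  1.90e-02  9.40e-02  9.80e+01]
large cap [ 4.65e-01 -2.92e-01  1.50e-02  1.31e-01  1.25e+02]
gseat [ 4.65e-01 -2.92e-01  4.60e-02  2.40e-02  2.66e+02]
tape [3.80e-01 1.90e-02 4.90e-02 2.60e-02 3.77e+02]
timer [3.08e-01 2.39e-01 3.80e-02 1.90e-02 4.28e+02]
```

View pics/top2.png

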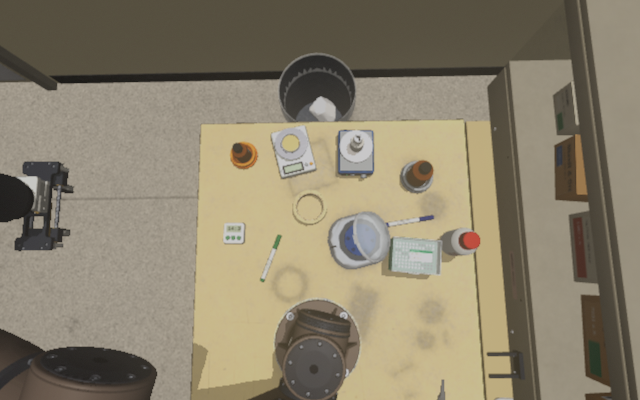

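All four are centred in their places at the right heights: dish at (291,145), dosing bottle at (356,143), small brown bottle at (240,150) and large brown bottle at (422,170). The tape and timer haven't moved.

```bash
python3 -c "
from plant import close_job
print(close_job())"
```

```text
the job is handed in; nothing more can be done
None
```

The job is handed in: in the last top-camera picture the dish, dosing bottle and both brown bottles stood in their assigned places, within tolerance and upright, with the tape and timer unmoved, after about 32 s of the 136 s allowed; the judge's result was not shown.

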